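# Fit the sharpening disc to the grinder

## Task

Lift the larger of the two metal sharpening discs up off its sloping peg and fit it, hub upwards, on the grinder's upright spindle; lower it until it lies flat on the flange, do not drop it. Then, once it is seated, push the grinder's lock lever fully over, away from the robot, and let go. Leave the smaller disc hanging on its peg and do not disturb the hair dryer, bottle, tin and screwdriver.

Things in the scene. Friction and masses are not known exactly. Their poses are not given: they have to be found in the camera images.
- big_disc: Disc to fit: bare aluminium, 96 mm across, 10 thick, with a hub 34 across rising 30 from its top face (40 high in all; grip it there) and a plain 16 mm bore through both; about 0.25 kg. Origin: centre of the underside; +z along the bore, out through the hub. Starts on either peg, underside against the sloping board, +z leaning 34 degrees from vertical to the rack's front.
- small_disc: The other disc, which stays on the other peg: same hub, bore and height, but only 68 mm across. Origin and axes as for the larger disc.
- rack: Fixed rack: plywood board 290 mm wide sloping 0.60 rad (34 degrees) from level, top edge 165 high. Two steel pegs, 12 in diameter, 46 long (last 5 tapered), stand square to it, 130 apart, leaning 34 degrees from vertical to the front. Origin: on the table, under the middle between the peg roots, which are 120 high. +z up, +y along the peg row, -x the front (low edge).
- grinder: Fixed grey bench grinder, a low box 190 mm (x) by 250 mm (y), top 80 mm above the table. On it stand the spindle (45 mm to +y of the middle) and the lock lever (85 mm to -y of the middle). Origin: centre of the underside, on the table; +z up, -x is its front, turned roughly to the robot.
- spindle_seat (a point): Centre of the spindle flange's upper face, 88 mm above the table, where the middle of the disc's underside belongs. Flange 44 mm across. The steel spindle rises 43 mm above this point, 13 mm in diameter, its last 9 mm tapering to 6 mm. Axes as the grinder's.
- lock_lever (a joint): Lock lever angle in rad: 0 leaning 0.5 rad towards the grinder's -x (front), 1.0 at its far stop leaning 0.5 rad to +x. It swings in the grinder's x-z plane, starts near 0 and stays where it is left; about 1 N at the knob moves it.
- lock_lever_tip (a point): Centre of the black ball knob, 26 mm in diameter, at the end of the lever's 10 mm rod, 80 mm from the pivot. The pivot lies at x = 0, y = -85, z = 102 mm in the grinder's axes, in a block 70 by 50 by 25 mm high.
- hair_dryer: Bystander: red hair dryer lying on its side, 170 mm long, 75 mm high.
- oil_bottle: Bystander: white plastic bottle, 52 mm across, 130 mm high. Origin: centre of its foot.
- parts_tin: Bystander: empty open steel tin, 84 mm across, 50 mm high. Origin: centre of its foot.
- screwdriver: Bystander: black-handled screwdriver, 200 mm long, lying on the table. Origin: middle, underneath.
Not all that is in view belongs to the job. What is shaped like the big_disc but yellow is not meant.

How it is judged:
On the way, in this order (a step that is already met when the one before it is completed fails the run):
1. the larger disc is lifted off its peg and sits flat on the spindle's flange, the lever not yet thrown (horizontal distance between big_disc and spindle_seat below 0.005 m and z of big_disc in the frame of spindle_seat between -0.003 and 0.003 m and angle between big_disc's own z axis and vertical below 0.08 rad and value of joint lock_lever below 0.5 rad), for 0.2 s.
2. the lock lever is pushed fully over (value of joint lock_lever above 0.88 rad), for 0.2 s.
At the end, for the whole second after the job is handed in: The larger disc is at rest on the spindle, hub up, within 5 mm of its axis, flat on the flange within 3 mm in height and 0.08 rad; the lock lever is at 0.88 rad or more; the smaller disc still hangs within 15 mm of where it was (horizontal distance between big_disc and spindle_seat below 0.005 m and z of big_disc in the frame of spindle_seat between -0.003 and 0.003 m and angle between big_disc's own z axis and vertical below 0.08 rad and linear speed of big_disc below 0.02 m/s and value of joint lock_lever above 0.88 rad and distance of small_disc from where it was at the start of the episode below 0.015 m); the robot touches nothing.
It fails at once if the larger disc is dropped on the spindle (faster than 0.4 m/s once it is over the spindle and below its tip's height plus 10 mm) (horizontal distance between big_disc and spindle_seat below 0.012 m and z of big_disc in the frame of spindle_seat below 0.053 m and linear speed of big_disc above 0.4 m/s).
It fails at once if the smaller disc is shifted more than 15 mm (distance of small_disc from where it was at the start of the episode above 0.015 m).
It fails at once if the hair dryer, bottle, tin or screwdriver is shifted more than 30 mm or the bottle knocked over (distance of any of hair_dryer, oil_bottle, parts_tin, screwdriver from where it was at the start of the episode above 0.03 m or angle between oil_bottle's own z axis and vertical above 0.5 rad).
It also fails if it takes over 58 s, if anything falls off the work surface, if the arm or the gripper's body presses on something with over 40 N, if the wrist force passes 120 N, or if a joint passes its speed limit or range.

## Robot

A 6-joint arm with a two-finger parallel gripper is mounted at the origin on the work surface. World frame = base frame: x ahead of the robot, y to its left, z up, the work surface at z = 0. Lengths are in m, angles in rad, forces in N, time in s.
With the tool pointing down it reaches from about 0.25 to 0.775 m from the base axis. Payload 4 kg.
Tool frame: the origin (TCP) lies on the centre line of the jaws, within the pads' length; the fingertips stand 22 mm ahead of it and the grasp point (between the pads) lies 3 mm ahead of it; z points along the fingers, x is the direction in which the jaws open and shut, and the axes are right-handed (so a half turn about z gives the same grasp; the last joint's range is limited). The gripper opens to 85 mm and grips with 20 to 120 N. Pads are 22 mm wide; open, the fingers measure 114 mm over their backs; the gripper's body (76 mm by 85 mm) begins 54 mm behind the grasp point. The pads swing forward as they close: fully open they stand 13 mm farther back than shut.
Start: joints at [1.212, 0.087, 1.371, -0, 1.684, -0.103], TCP at [0.139, 0.532, 0.253] pointing down, gripper open.
Joint ranges: [-3.1, 3.1], [-0.76, 2.03], [0.27, 2.55], [-1.08, 4.22], [0.17, 2.65], [-2.57, 2.57]. Speed limits (rad/s): [2.79, 2.79, 3.14, 3.14, 3.14, 3.14].

## Interface

Orientations are given as a unit quaternion [w, x, y, z].
In Python, from workcell import robot, imaging gives the robot as it stands.
- The arm moves only by the shell command python3 -m jog 'ROWS' [OPENING] [FORCE]. ROWS is text: rows parted by semicolons, each of 4 numbers parted by spaces: the shift along the tool's x, y, z in m, then the turn about the tool's z in rad. In form: tx ty tz yaw; .... A call has 1 to 5 rows; each row shifts and turns the pose as measured when the row begins, along the tool's axes as they then stand; what a row does not reach is not made up. A row lasts 1/8 s, in which the tool goes at most 62.5 mm and 10.7 degrees, less where a joint would pass 70% of its speed; a pose out of reach is approached as far as the arm can. A call is refused whole if a number of a shift passes 0.0625 or a number of a turn 0.188, either way. A call with a gripper value outside its range is refused whole. OPENING is the finger opening in m, from 0 to 0.0854, set as the call begins (- or left out, the last holds). The fingers move at their own pace and stop on an object; FORCE is the grip in N (left out, the last holds). Time passes only in rows, so rows that do not move let the fingers close. It gives the time, the measured TCP pose, the force and the opening at its end, in the units of the state.
- robot.read_state(): the state, without advancing time (a new reading comes with each control period).
- imaging.snapshot(name): name is "scene" or "top" or "wrist"; returns the picture (480x640x3 uint8, red, green, blue); there is no depth.
- imaging.get_calibration(name): a dict with "fx", "fy", "cx", "cy" (pixels), "distortion" ([k1, k2, p1, p2, k3] as OpenCV has them; the pictures are not rectified), "rvec" (rotation vector, rad) and "tvec" (3), from world to camera coordinates, as OpenCV has them; the wrist camera has in their place "hand_eye" (4x4, takes a point from camera to tool coordinates, whose origin is the TCP and whose axes are the tool frame's). Camera axes: x right, y down, z forward; pixel columns grow to the right and rows downward; lengths in m; the calibration is good to about 2 mm. A picture is of the moment at which its call begins: read the wrist's pose just before it. get_calibration takes no time and is no camera call.
- robot.finish_job(): hands the job in, once; it reports no verdict.
The state is a dict: "clock": time; "joint_pos": joint angles; "qd": joint speeds; "joint_torque": joint torques, N m; "tcp_pos": TCP position; "tool_rot": TCP orientation; "force": force on the tool from outside, world axes, zero at the start; "torque": the same for the moment, N m; "gripper_width": finger opening in m.
Only numpy, scipy, OpenCV 4.12 (cv2) and the standard library are available. Lean on these libraries where they do the work, as an engineer would, in place of code of your own. Each camera call takes 0.05 s, during which the arm holds its last target.

## Working session

There is one attempt and no reset: what is moved stays moved. The work goes in short steps, Python scripts to look and compute and a shell command to move; the robot and the scene stay as the last step left them, time stands still between calls to the robot, and variables do not carry over. Pictures are saved under pics/ and viewed, and the job is handed in when it is done.

```bash
ls; mkdir -p pics; python3 - <<'E'
from workcell import robot, imaging
import cv2
print(robot.read_state())
for n in("scene","top","wrist"):
    im=imaging.snapshot(n); cv2.imwrite(f"pics/{n}0.png",im[:,:,::-1]); print(n,imaging.get_calibration(n))
E
```

```text
pics
{'clock': 0.0, 'joint_pos': array([ 1.21189256e+00,  8.79664381e-02,  1.37225759e+00,  9.76615072e-06,
        1.68360269e+00, -1.03132218e-01]), 'qd': array([ 5.57603915e-04,  1.75209174e-04,  2.99611725e-05,  3.28767987e-04,
        1.68163211e-03, -1.27568350e-03]), 'joint_torque': array([-7.00533178e-05, -3.51872921e+01, -3.13269961e+01, -2.31327213e-04,
        1.09532668e-02, -2.55457692e-06]), 'tcp_pos': array([0.13900613, 0.53168105, 0.25213113]), 'tool_rot': array([ 5.83899827e-04,  7.91514155e-01,  6.11149814e-01, -9.52287920e-04]), 'force': array([-0.33367914,  0.18888554, -0.73630984]), 'torque': array([0.02431164, 0.00603619, 0.02336255]), 'gripper_width': 0.08548571822656661}
scene {'fx': 598.1866231220201, 'fy': 598.1866231220201, 'cx': 328.52308353019146, 'cy': 247.73173997688872, 'distortion': array([-0.16028568,  0.        ,  0.        ,  0.        ,  0.        ]), 'rvec': array([ 2.06441272,  1.67202254, -0.51128163]), 'tvec': array([-0.26272953, -0.37111182,  1.81493641])}
top {'fx': 448.7914909999933, 'fy': 448.7914909999933, 'cx': 327.5736638116549, 'cy': 242.14574619776957, 'distortion': array([0.00669609, 0.        , 0.        , 0.        , 0.        ]), 'rvec': array([ 2.192936  , -2.14985937,  0.1251672 ]), 'tvec': array([0.12347302, 0.5766761 , 1.03197608])}
wrist {'fx': 389.07999818021773, 'fy': 389.07999818021773, 'cx': 317.4355125043495, 'cy': 235.39612645353589, 'distortion': array([-0.04805881,  0.        ,  0.        ,  0.        ,  0.        ]), 'hand_eye': array([[ 9.99999070e-01,  6.72504089e-04, -1.18662726e-03,
         9.04193205e-04],
       [-2.45698972e-04,  9.44583005e-01,  3.28272578e-01,
        -8.45638764e-02],
       [ 1.34163260e-03, -3.28271981e-01,  9.44582292e-01,
        -1.20023455e-01],
       [ 0.00000000e+00,  0.00000000e+00,  0.00000000e+00,
         1.00000000e+00]])}
```

View pics/scene0.png

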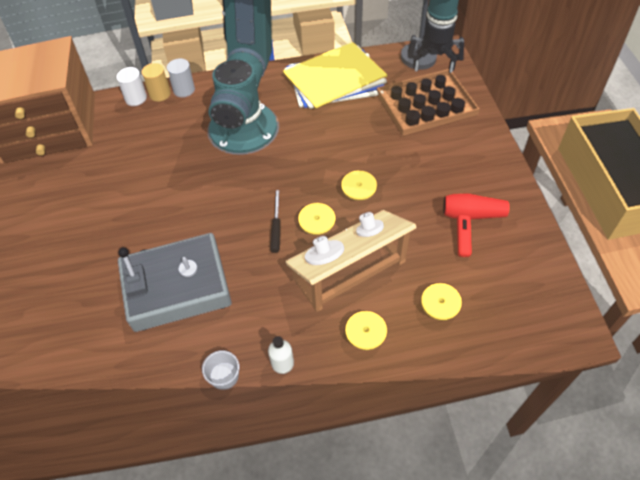

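View pics/top0.png

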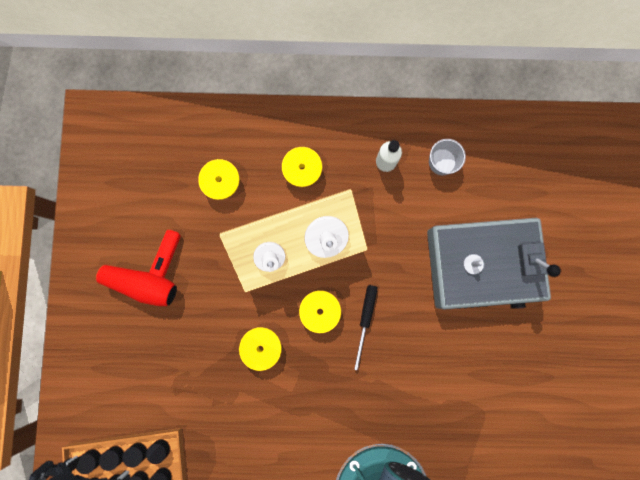

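View pics/wrist0.png

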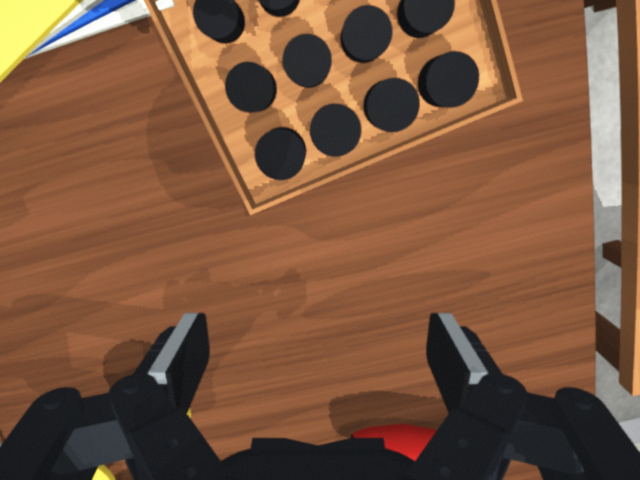

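```bash
python3 - <<'E'
import cv2
t=cv2.imread('pics/top0.png');s=cv2.imread('pics/scene0.png')
def c(im,x,y,w,h,k,n): cv2.imwrite(n,cv2.resize(im[y:y+h,x:x+w],None,fx=k,fy=k,interpolation=cv2.INTER_CUBIC))
c(t,215,185,160,115,5,'pics/c1.png')
c(t,425,210,145,105,5,'pics/c2.png')
c(s,280,205,145,105,5,'pics/c3.png')
c(s,110,230,130,105,5,'pics/c4.png')
E
```

```text
(no output)
```

View pics/c1.png

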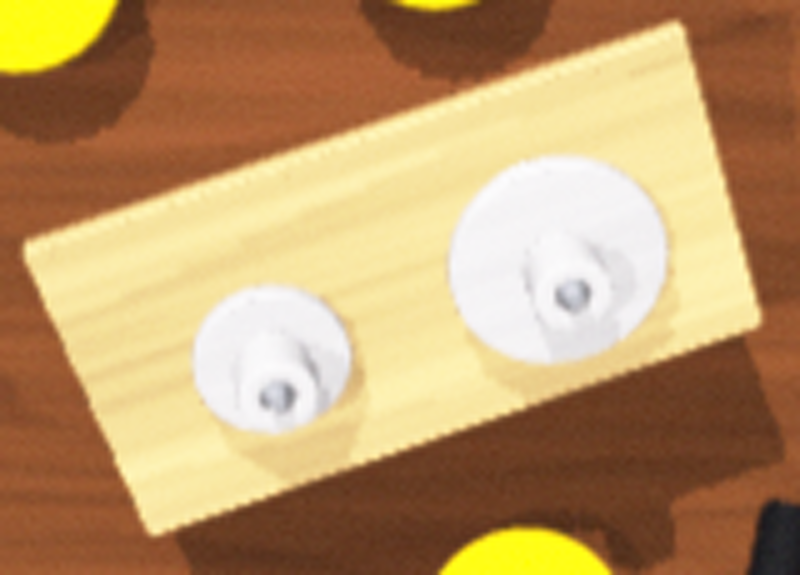

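View pics/c2.png

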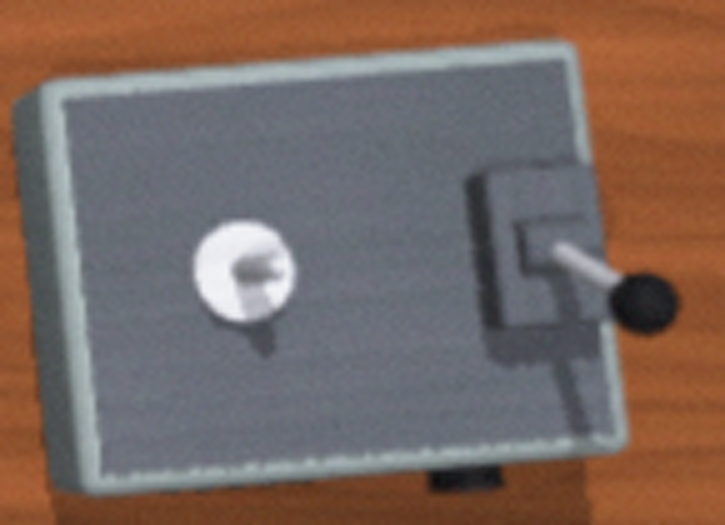

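View pics/c3.png

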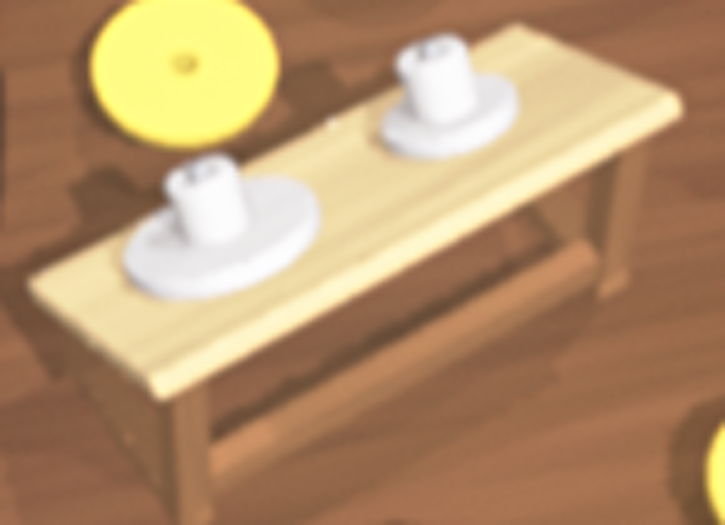

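View pics/c4.png

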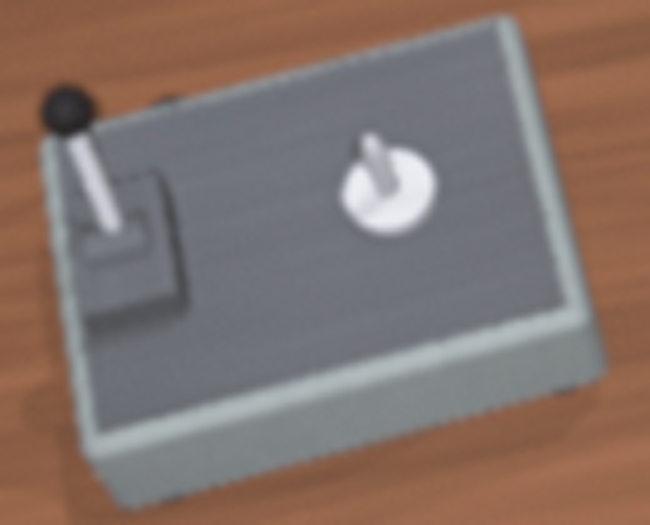

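```bash
cat > h.py <<'E'
from workcell import robot, imaging
import numpy as np, cv2
from scipy.optimize import least_squares
from scipy.spatial.transform import Rotation as R
def proj(n,P):
    c=imaging.get_calibration(n);K=np.array([[c['fx'],0,c['cx']],[0,c['fy'],c['cy']],[0,0,1]])
    return cv2.projectPoints(np.atleast_2d(P).astype(float),c['rvec'],c['tvec'],K,c['distortion'])[0][:,0]
def st():
    s=robot.read_state();w,x,y,z=s['tool_rot'];return s,np.array(s['tcp_pos']),R.from_quat([x,y,z,w])
def wproj(P,p,r):
    c=imaging.get_calibration('wrist');K=np.array([[c['fx'],0,c['cx']],[0,c['fy'],c['cy']],[0,0,1]])
    T=np.eye(4);T[:3,:3]=r.as_matrix();T[:3,3]=p;M=np.linalg.inv(T@c['hand_eye'])
    return cv2.projectPoints(np.atleast_2d(P).astype(float),cv2.Rodrigues(M[:3,:3])[0],M[:3,3],K,c['distortion'])[0][:,0]
def wray(px,p,r,z):
    c=imaging.get_calibration('wrist');K=np.array([[c['fx'],0,c['cx']],[0,c['fy'],c['cy']],[0,0,1]])
    T=np.eye(4);T[:3,:3]=r.as_matrix();T[:3,3]=p;T=T@c['hand_eye']
    u=cv2.undistortPoints(np.array([[px]],float),K,c['distortion'])[0,0]
    d=T[:3,:3]@[u[0],u[1],1];o=T[:3,3];return o+d*(z-o[2])/d[2]
def pose(q,L):
    L=np.array(L,float);c,s=np.cos(q[2]),np.sin(q[2]);return np.c_[q[0]+c*L[:,0]-s*L[:,1],q[1]+s*L[:,0]+c*L[:,1],L[:,2]]
def move(name):
    s,p,r=st();im=imaging.snapshot('wrist');cv2.imwrite(f'pics/{name}.png',im[:,:,::-1]);print(p,r.as_matrix()[:,0],r.as_matrix()[:,2],s['clock'],s['force'])
    return im,p,r
E
python3 - <<'E'
from h import *
S,C=np.sin(.6),np.cos(.6)
def cr(p,o): return (np.array(p,float)+.5)/5-.5+np.array(o)
def fit(obs,q0):
    def f(q):
        return np.concatenate([(proj(n,pose(q,[L]))-u)[0]for n,L,u in obs])
    r=least_squares(f,q0,loss='soft_l1');print(r.x,'\n',r.fun.reshape(-1,2).round(1).tolist());return r.x
A=(215,185);B=(280,205)
tip=lambda y:[-46e-3*S,y,.12+.046*C]
# big disc is at -y side or +y side
tc=lambda y:[.0658,y,.165]
obs=[('top',tip(-.065),cr((572,291),A)),('top',tip(.065),cr((278,397),A)),('scene',tip(-.065),cr((203,168),B)),('scene',tip(.065),cr((432,47),B)),
('top',tc(-.145),cr((682,22),A)),('top',tc(.145),cr((25,245),A)),('scene',tc(-.145),cr((155,385),B)),('scene',tc(.145),cr((682,98),B))]
q=fit(obs,[.5,.1,0]);print('big root',pose(q,[[0,-.065,.12]]),'front tip',pose(q,[tip(-.065)]))
A=(425,210);B=(110,230)
co=[[.095,.125],[.095,-.125],[-.095,-.125],[-.095,.125]]
kn=[-.08*np.sin(.5),-.085,.102+.08*np.cos(.5)]
obs=[('top',c+[.08],cr(u,A))for c,u in zip(co,[(45,82),(575,42),(628,447),(90,492)])]
obs+=[('scene',c+[.08],cr(u,B))for c,u in zip(co,[(582,318),(92,450),(42,140),(510,15)])]
obs+=[('top',[0,.045,.088],cr((245,272),A)),('scene',[0,.045,.088],cr((389,190),B)),('top',[0,.045,.131],cr((280,269),A)),('scene',[0,.045,.131],cr((371,136),B)),('top',kn,cr((644,302),A)),('scene',kn,cr((69,110),B))]
q=fit(obs,[.5,-.3,0]);print('seat',pose(q,[[0,.045,.088]]),'knob',pose(q,[kn]))
print(proj('top',[0.139,0.532,0.25]),proj('scene',[0.139,.532,.25]))
# bystanders on table
from scipy.optimize import fsolve
for nm,u in dict(tin=(447,165),bot=(388,160),sd_h=(372,290),sd_t=(356,370),y1=(320,312),y2=(260,349)).items():
    print(nm,least_squares(lambda v:proj('top',[v[0],v[1],0.01])[0]-u,[.5,0]).x.round(3))
E
```

```text
[0.56122358 0.20262703 0.35318342] 
 [[0.2, -0.1], [-0.5, -0.8], [-0.7, -0.2], [-0.3, -0.1], [-0.1, -0.3], [-1.2, 0.0], [-0.3, -0.3], [-0.3, -0.3]]
big root [[0.5837062  0.14163907 0.12      ]] front tip [[0.55933583 0.13265517 0.15796544]]
[ 0.53248994 -0.23532154  0.11075486] 
 [[-1.6, -1.2], [1.3, -3.0], [2.8, -0.2], [-0.7, 1.1], [2.3, -0.9], [-2.4, 1.8], [-2.4, -1.3], [0.1, -2.8], [-0.3, -0.9], [-0.1, -0.5], [-0.6, -1.5], [-0.3, 0.9], [-0.7, 3.6], [-0.5, -1.5]]
seat [[ 0.52751616 -0.19059726  0.088     ]] knob [[ 0.50376582 -0.32403996  0.1722066 ]]
[[ 98.8328548  469.88229281]] [[433.20222393  67.07444155]]
tin [ 0.773 -0.155]
bot [ 0.782 -0.01 ]
sd_h [0.464 0.027]
sd_t [0.277 0.062]
y1 [0.409 0.149]
y2 [0.321 0.288]
```

```bash
cat >> h.py <<'E'
def plan(target,theta=None,step=.055):
    s,p,r=st();X=r.as_matrix()[:,0];th=np.arctan2(X[1],X[0]);d=np.array(target)-p
    dy=0 if theta is None else -((theta-th+np.pi)%(2*np.pi)-np.pi)
    n=max(1,int(np.ceil(max(np.linalg.norm(d)/step,abs(dy)/.17))))
    out=[]
    for i in range(n):
        M=(r*R.from_euler('z',dy*i/n)).as_matrix()
        out.append(' '.join(f'{v:.4f}' for v in M.T@(d/n))+f' {dy/n:.3f}')
    print('t',s['clock'],'p',p.round(4),'th',round(th,4),'tilt',r.as_matrix()[:2,2].round(4),'F',s['force'].round(1),'w',round(s['gripper_width'],4),'j6',s['joint_pos'][5].round(2))
    for i in range(0,n,5):print('; '.join(out[i:i+5]))
E
python3 -c "
from h import *
plan([.565,.1347,.26],np.pi/2+.3532)"
```

```text
t 0.15 p [0.139  0.5318 0.2524] th 1.3149 tilt [-0.0006 -0.0016] F [-0.1 -0.1 -0.7] w 0.0854 j6 -0.1
-0.0251 0.0466 -0.0007 -0.055; -0.0277 0.0451 -0.0007 -0.055; -0.0301 0.0435 -0.0007 -0.055; -0.0325 0.0418 -0.0007 -0.055; -0.0347 0.0399 -0.0007 -0.055
-0.0369 0.0380 -0.0007 -0.055; -0.0390 0.0359 -0.0007 -0.055; -0.0409 0.0336 -0.0007 -0.055; -0.0427 0.0313 -0.0007 -0.055; -0.0443 0.0289 -0.0007 -0.055
-0.0459 0.0264 -0.0007 -0.055
```

```bash
python3 -m jog '-0.025 0.047 -0.001 -0.055; -0.028 0.045 -0.001 -0.055; -0.030 0.043 -0.001 -0.055; -0.032 0.042 -0.001 -0.055; -0.035 0.040 -0.001 -0.055'; python3 -m jog '-0.037 0.038 -0.001 -0.055; -0.039 0.036 -0.001 -0.055; -0.041 0.034 -0.001 -0.055; -0.043 0.031 -0.001 -0.055; -0.044 0.029 0 -0.055'; python3 -c "
from h import *
plan([.565,.1347,.26],np.pi/2+.3532)"
```

```text
clock: 0.78
tcp_pos: [0.3357, 0.3492, 0.2548]
tool_rot: [0.001, 0.694, 0.72, -0.003]
force: [0.4, 0.9, -0.0]
gripper_width: 0.0858
clock: 1.4
tcp_pos: [0.5379, 0.1651, 0.2576]
tool_rot: [-0.001, 0.585, 0.811, -0.003]
force: [0.1, 0.3, 0.1]
gripper_width: 0.0858
t 1.4 p [0.5379 0.1651 0.2576] th 1.8922 tilt [-0.0043 -0.0038] F [0.1 0.3 0.1] w 0.0858 j6 -1.69
-0.0375 0.0161 -0.0024 -0.032
```

```bash
python3 -m jog '-0.037 0.016 -0.002 -0.032; 0 0 0 0'; python3 -c "
from h import *
im,p,r=move('w1')
S,C=np.sin(.6),np.cos(.6)
q=[0.56122358,0.20262703,0.35318342]
for a in(.04,.046): print(wproj(pose(q,[[-a*S,-.065,.12+a*C],[-a*S,.065,.12+a*C]]),p,r).round(1))
plan([.565,.1347,.26],np.pi/2+.3532)"
```

```text
clock: 1.65
tcp_pos: [0.5673, 0.1309, 0.2574]
tool_rot: [-0.002, 0.573, 0.819, -0.004]
force: [-0.6, 0.6, -0.4]
gripper_width: 0.0853
[0.56730931 0.13094624 0.25743308] [-0.34233427  0.93957622 -0.00194096] [-0.00723997 -0.00470358 -0.99996273] 1.65 [-0.5984204   0.61594791 -0.39014034]
[[324.2 241. ]
 [533.2 240.4]]
[[324.4 238.4]
 [538.3 237.8]]
t 1.7 p [0.5664 0.1321 0.2574] th 1.9217 tilt [-0.0079 -0.004 ] F [-0.9  0.3 -0.8] w 0.0854 j6 -1.79
0.0029 -0.0005 -0.0026 -0.002
```

View pics/w1.png

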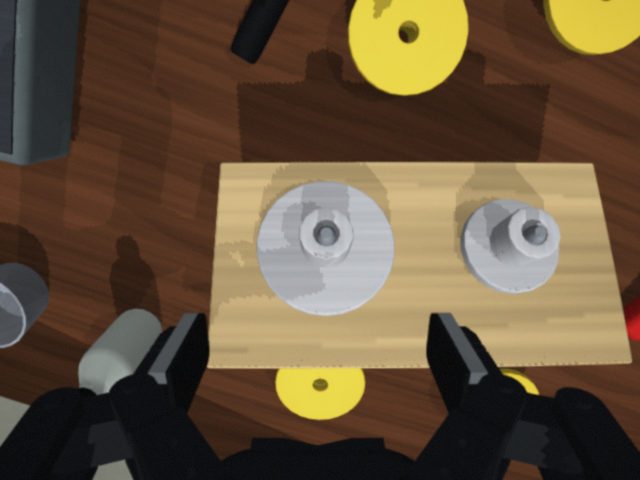

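```bash
python3 -m jog '0.003 0 0.035 0; 0 0 0.035 0; 0 0 0.02 0; 0 0 0 0' 0.06; python3 -c "
from h import *
plan([.5637,.135,.153],np.pi/2+.3532)"
```

```text
clock: 2.2
tcp_pos: [0.5613, 0.1395, 0.1656]
tool_rot: [-0.003, 0.571, 0.821, -0.003]
force: [1.1, 0.5, 0.5]
gripper_width: 0.0599
t 2.2 p [0.5613 0.1395 0.1656] th 1.9263 tilt [-0.0087 -0.0015] F [1.1 0.5 0.5] w 0.0599 j6 -1.78
-0.0051 0.0008 0.0125 0.002
```

```bash
python3 -m jog '-0.005 0.001 0.006 0; 0 0 0.006 0; 0 0 0 0'; python3 -c "
from h import *
plan([.5637,.135,.153],np.pi/2+.3532);move('w2')"
```

```text
clock: 2.58
tcp_pos: [0.5646, 0.1364, 0.1559]
tool_rot: [-0.002, 0.57, 0.822, -0.001]
force: [-0.3, 0.0, 0.3]
gripper_width: 0.06
t 2.575 p [0.5646 0.1364 0.1559] th 1.9282 tilt [-0.0041 -0.0005] F [-0.3  0.   0.3] w 0.06 j6 -1.79
-0.0010 -0.0013 0.0029 0.004
[0.56455123 0.13638962 0.15591392] [-0.34982831  0.93681336  0.00093711] [-4.06892422e-03 -5.19126476e-04 -9.99991587e-01] 2.575 [-0.26300515  0.00951862  0.28388884]
```

View pics/w2.png

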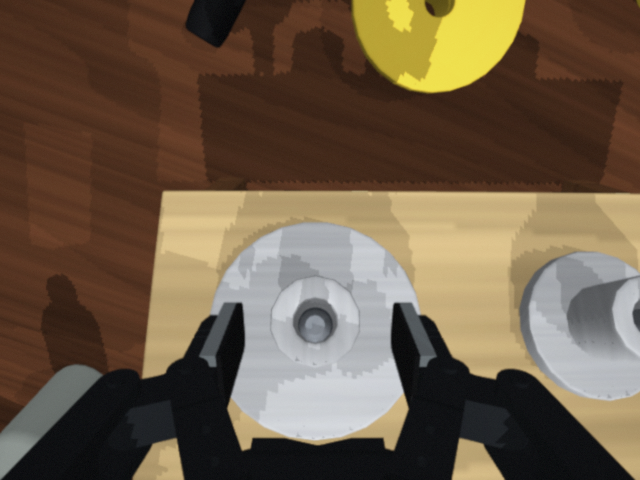

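```bash
python3 -m jog '-0.001 -0.001 0.001 0; 0 0 0 0; 0 0 0 0; 0 0 0 0' 0.02 40; python3 -c "
from h import *
plan([.5637,.135,.153],np.pi/2+.3532);move('w3')"
```

```text
clock: 3.12
tcp_pos: [0.5645, 0.135, 0.1563]
tool_rot: [-0.001, 0.57, 0.821, -0.001]
force: [-0.7, 1.5, -0.4]
gripper_width: 0.0315
t 3.125 p [0.5645 0.135  0.1563] th 1.9278 tilt [-0.0021  0.0001] F [-0.7  1.5 -0.4] w 0.0315 j6 -1.79
0.0003 -0.0007 0.0033 0.004
[0.56450556 0.13499294 0.15627965] [-3.49466849e-01  9.36948390e-01  7.96713520e-04] [-2.05162773e-03  8.51017648e-05 -9.99997892e-01] 3.125 [-0.68643008  1.45708969 -0.36030949]
```

View pics/w3.png

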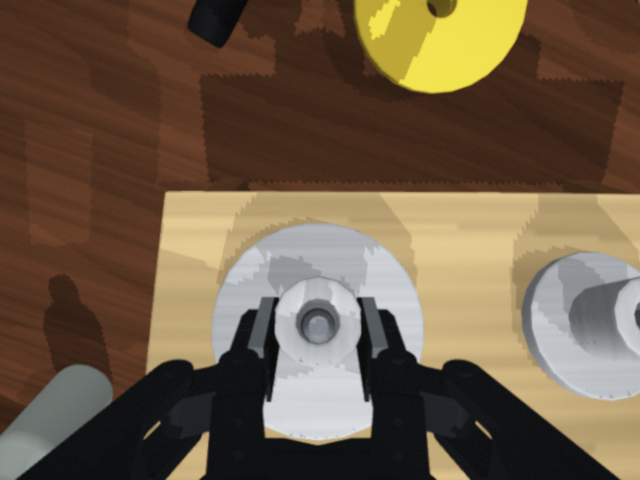

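```bash
python3 -m jog '0 -0.0056 -0.0083 0; 0 -0.0056 -0.0083 0; 0 0 0 0'; python3 -c "
from h import *
plan([.5637,.135,.153],np.pi/2+.3532);move('w4')"
```

```text
clock: 3.55
tcp_pos: [0.5535, 0.1309, 0.1734]
tool_rot: [-0.001, 0.57, 0.821, -0.0]
force: [1.4, 0.6, -2.7]
gripper_width: 0.0318
t 3.55 p [0.5535 0.1309 0.1734] th 1.9278 tilt [-0.0019  0.0002] F [ 1.4  0.6 -2.7] w 0.0318 j6 -1.8
0.0003 0.0110 0.0204 0.004
[0.55352652 0.13088263 0.17343806] [-3.49486716e-01  9.36940966e-01  8.13344456e-04] [-1.91922960e-03  1.52194967e-04 -9.99998147e-01] 3.55 [ 1.35572102  0.58288282 -2.74444465]
```

View pics/w4.png

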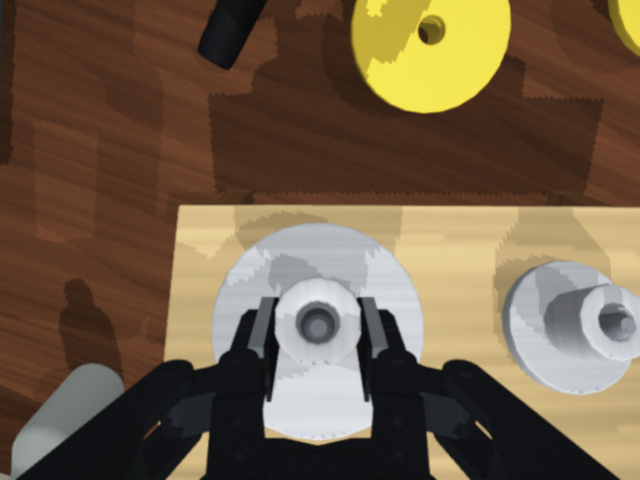

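The disc is lifting firmly held, with no slip (hub still at about 317,322); the force is its weight only. I'll continue along the peg.

```bash
python3 -m jog '0 -0.0056 -0.0083 0; 0 -0.0056 -0.0083 0; 0 -0.0056 -0.0083 0; 0 -0.0056 -0.0083 0; 0 0 -0.02 0'; python3 -m jog '0 0 -0.03 0; 0 0 -0.03 0; 0 0 0 0';  python3 -c "
from h import *
plan([.41,-.04,.25],np.pi/2+.3532);move('w5')
im=imaging.snapshot('top');cv2.imwrite('pics/top5.png',im[:,:,::-1])"
```

```text
clock: 4.22
tcp_pos: [0.529, 0.1221, 0.2263]
tool_rot: [-0.004, 0.57, 0.821, -0.003]
force: [0.5, 0.3, -2.6]
gripper_width: 0.0317
clock: 4.6
tcp_pos: [0.5283, 0.1215, 0.2904]
tool_rot: [-0.003, 0.571, 0.821, -0.003]
force: [0.8, 0.1, -2.8]
gripper_width: 0.0322
t 4.6 p [0.5283 0.1215 0.2904] th 1.9273 tilt [-0.0083 -0.0014] F [ 0.8  0.1 -2.8] w 0.0322 j6 -1.81
-0.0275 -0.0417 0.0104 0.001; -0.0276 -0.0417 0.0104 0.001; -0.0276 -0.0417 0.0104 0.001; -0.0276 -0.0417 0.0104 0.001
[0.52827314 0.12154963 0.29036425] [-0.34895687  0.93713739  0.00161709] [-0.00832755 -0.00137538 -0.99996438] 4.6 [ 0.79779878  0.064329   -2.7594528 ]
```

View pics/w5.png

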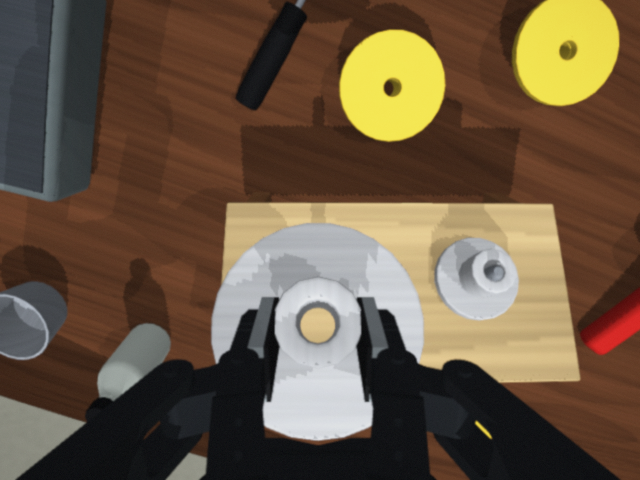

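View pics/top5.png

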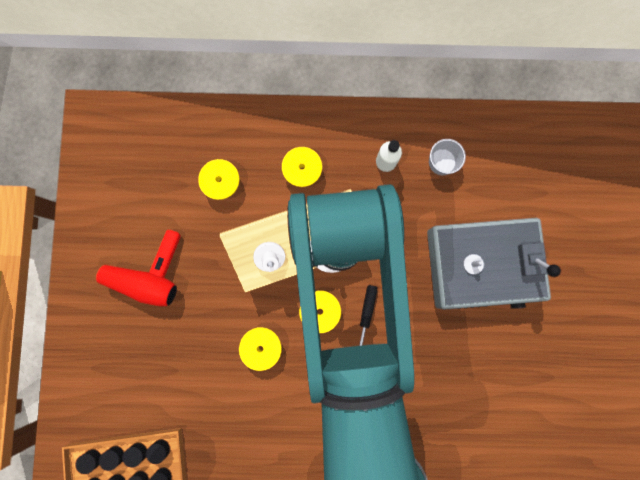

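```bash
python3 -c "
from h import *
plan([.33,-.09,.20],1.6)"
```

```text
t 4.7 p [0.5271 0.1214 0.2865] th 1.9273 tilt [-0.0151 -0.0022] F [-0.3 -0.5 -3.6] w 0.0317 j6 -1.81
-0.0216 -0.0429 0.0150 0.055; -0.0239 -0.0416 0.0150 0.055; -0.0261 -0.0403 0.0150 0.055; -0.0283 -0.0388 0.0150 0.055; -0.0304 -0.0372 0.0150 0.055
-0.0324 -0.0355 0.0150 0.055
```

```bash
python3 -m jog '-0.022 -0.043 0.006 0.055; -0.024 -0.042 0.010 0.055; -0.026 -0.040 0.015 0.055; -0.028 -0.039 0.015 0.055; -0.030 -0.037 0.015 0.055'; python3 -m jog '-0.032 -0.036 0.015 0.055; 0 0 0 0'; python3 -c "
from h import *
plan([.33,-.09,.08],1.6)"
```

```text
clock: 5.32
tcp_pos: [0.3545, -0.0565, 0.2166]
tool_rot: [-0.011, 0.679, 0.734, -0.012]
force: [-0.3, -0.6, -3.8]
gripper_width: 0.0311
clock: 5.58
tcp_pos: [0.3148, -0.0925, 0.1967]
tool_rot: [-0.015, 0.701, 0.713, -0.014]
force: [0.8, 1.0, -3.3]
gripper_width: 0.0313
t 5.575 p [ 0.3148 -0.0925  0.1967] th 1.5874 tilt [-0.0421  0.001 ] F [ 0.8  1.  -3.3] w 0.0313 j6 -2.03
0.0007 0.0067 0.0387 -0.004; 0.0007 0.0067 0.0387 -0.004; 0.0006 0.0067 0.0387 -0.004
```

```bash
python3 -m jog '0 0.005 0.04 0; 0 0.005 0.04 0; 0 0.005 0.03 0; 0 0 0 0'; python3 -c "
from h import *
plan([.33,-.09,.07],1.6)"
```

```text
clock: 6.08
tcp_pos: [0.3241, -0.0896, 0.08]
tool_rot: [-0.018, 0.701, 0.713, -0.014]
force: [0.1, 0.3, -2.9]
gripper_width: 0.0319
t 6.075 p [ 0.3241 -0.0896  0.08  ] th 1.5884 tilt [-0.045   0.0048] F [ 0.1  0.3 -2.9] w 0.0319 j6 -2.01
-0.0005 0.0063 0.0098 -0.012
```

```bash
python3 -m jog '0 0 0.008 0; 0 0 0.006 0; 0 0 0.004 0; 0 0 0 0' - 20; python3 -m jog '0 0 0.004 0; 0 0 0.004 0; 0 0 0.004 0; 0 0 0 0'; python3 -c "
from h import *
plan([.33,-.09,.045],1.6);move('w6')"
```

```text
clock: 6.58
tcp_pos: [0.3256, -0.0898, 0.064]
tool_rot: [-0.015, 0.7, 0.714, -0.013]
force: [-0.2, 0.1, -3.5]
gripper_width: 0.0315
clock: 7.08
tcp_pos: [0.3319, -0.0909, 0.0605]
tool_rot: [-0.009, 0.701, 0.713, -0.008]
force: [0.3, 0.1, -3.8]
gripper_width: 0.0319
t 7.075 p [ 0.3319 -0.0909  0.0605] th 1.5888 tilt [-0.0239  0.001 ] F [ 0.3  0.1 -3.8] w 0.0319 j6 -2.01
0.0009 -0.0015 0.0155 -0.011
[ 0.33186985 -0.09091053  0.06048604] [-0.01804784  0.99983608  0.00144664] [-0.02388287  0.00101535 -0.99971425] 7.075 [ 0.26327272  0.06100746 -3.77464161]
```

View pics/w6.png

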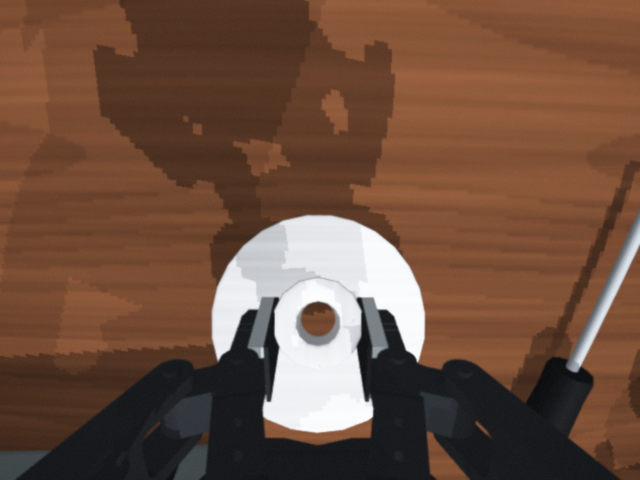

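```bash
python3 -c "
from h import *
s,_,_=st();print(s['joint_pos'].round(3),s['qd'].round(3),s['joint_torque'].round(2))";python3 -m jog '0 0 0.005 0'; python3 -m jog '0 0 0.005 0';  python3 -c "
from h import *
s,p,r=st();print(s['joint_pos'].round(3),s['qd'].round(3),s['joint_torque'].round(2))
plan([.33,-.09,.045],1.6)"
```

```text
[-0.425 -0.25   2.078 -0.009  1.335 -2.011] [-0.002  0.006  0.014 -0.005 -0.017  0.   ] [  0.03 -18.03 -28.82  -0.05   0.3    0.  ]
clock: 7.25
tcp_pos: [0.3349, -0.0913, 0.058]
tool_rot: [-0.006, 0.701, 0.713, -0.005]
force: [3.7, 2.6, 14.7]
gripper_width: 0.0314
clock: 7.38
tcp_pos: [0.3379, -0.0915, 0.0558]
tool_rot: [-0.003, 0.701, 0.713, -0.003]
force: [2.1, 4.8, 11.0]
gripper_width: 0.0315
[-0.424 -0.241  2.081 -0.003  1.309 -2.011] [ 0.006  0.039  0.011  0.018 -0.106  0.007] [ -1.48 -14.3  -23.33  -1.49  -0.32  -0.13]
t 7.375 p [ 0.3379 -0.0915  0.0558] th 1.5873 tilt [-0.0083  0.0006] F [ 2.1  4.8 11. ] w 0.0315 j6 -2.01
0.0016 -0.0078 0.0108 -0.013
```

```bash
python3 -m jog '0 -0.004 0.004 0; 0 0 0 0';  python3 -m jog '0 0 0 0; 0 0 0 0; 0 0 0 0' 0.045; python3 -c "
from h import *
plan([.33,-.09,.045],1.6);move('w7')"
```

```text
clock: 7.62
tcp_pos: [0.3387, -0.0917, 0.0562]
tool_rot: [0.001, 0.702, 0.713, 0.002]
force: [-1.3, 0.5, -1.4]
gripper_width: 0.0314
clock: 8.0
tcp_pos: [0.3389, -0.0922, 0.0559]
tool_rot: [0.002, 0.702, 0.713, 0.001]
force: [0.1, 0.9, 0.1]
gripper_width: 0.045
t 8.0 p [ 0.3389 -0.0922  0.0559] th 1.5864 tilt [ 0.0044 -0.0005] F [0.1 0.9 0.1] w 0.045 j6 -2.02
0.0024 -0.0089 0.0108 -0.014
[ 0.33887171 -0.09224828  0.0558742 ] [-1.55902203e-02  9.99878277e-01 -6.13414713e-04] [ 4.44234006e-03 -5.44217753e-04 -9.99989985e-01] 8.0 [0.12462789 0.90442499 0.12693574]
```

View pics/w7.png

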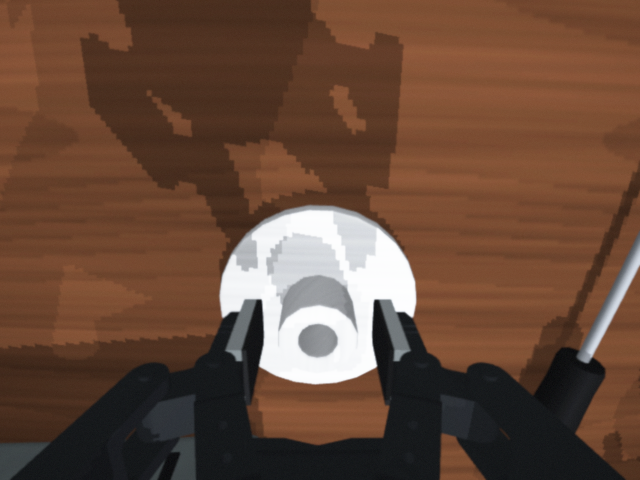

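```bash
python3 -c "
from h import *
s,p,r=st()
h=wray([317.5,340],p,r,.04);print(h)
h2=wray([317.5,295],p,r,.0);print(h2)
print(wproj([[h[0],h[1]+.048*0,.01],[h[0]-.048,h[1],.01],[h[0]+.048,h[1],.01]],p,r))
plan([h[0],h[1],.041],1.6)"
```

```text
[ 0.34701123 -0.09141795  0.04      ]
[ 0.34767088 -0.09146292  0.        ]
[[317.58635318 303.65969752]
 [319.3224636  207.16704454]
 [316.13222263 384.12601616]]
t 8.05 p [ 0.3388 -0.0922  0.0558] th 1.5863 tilt [ 0.0042 -0.0004] F [-0.4 -0.2  0.5] w 0.0451 j6 -2.02
0.0007 0.0082 0.0149 -0.014
```

```bash
python3 -m jog '0.001 0.008 0 0; 0 0 0.006 0; 0 0 0.006 0; 0 0 0.004 0; 0 0 0 0' 0.06; python3 -c "
from h import *
plan([.347,-.0914,.037],1.6)"
```

```text
clock: 8.68
tcp_pos: [0.347, -0.0908, 0.0379]
tool_rot: [0.001, 0.702, 0.713, 0.001]
force: [0.5, 0.1, -0.3]
gripper_width: 0.0601
t 8.675 p [ 0.347  -0.0908  0.0379] th 1.5865 tilt [0.0026 0.0002] F [ 0.5  0.1 -0.3] w 0.0601 j6 -2.0
-0.0006 0.0000 0.0009 -0.014
```

```bash
python3 -m jog '0 0 0 0; 0 0 0 0; 0 0 0 0; 0 0 0 0' 0.02 40; python3 -m jog '0 0 -0.01 0; 0 0 -0.02 0; 0 0 -0.02 0; 0 0 -0.02 0; 0 0 0 0';python3 -c "
from h import *
plan([.48,-.19,.26],1.6);move('w8')"
```

```text
clock: 9.18
tcp_pos: [0.3472, -0.0911, 0.0382]
tool_rot: [0.001, 0.702, 0.713, 0.001]
force: [-0.3, -0.0, -1.0]
gripper_width: 0.0316
clock: 9.8
tcp_pos: [0.345, -0.0899, 0.1097]
tool_rot: [-0.001, 0.702, 0.713, 0.0]
force: [0.0, 0.3, -2.8]
gripper_width: 0.0318
t 9.8 p [ 0.345  -0.0899  0.1097] th 1.5863 tilt [-0.0011  0.0023] F [ 0.   0.3 -2.8] w 0.0318 j6 -2.0
-0.0204 0.0267 -0.0301 -0.003; -0.0204 0.0266 -0.0301 -0.003; -0.0205 0.0265 -0.0301 -0.003; -0.0206 0.0265 -0.0301 -0.003; -0.0207 0.0264 -0.0301 -0.003
[ 0.34497519 -0.08989377  0.10970989] [-0.01552358  0.99987682  0.00231799] [-0.001051    0.00230195 -0.9999968 ] 9.8 [ 0.00399212  0.2756094  -2.8017941 ]
```

View pics/w8.png

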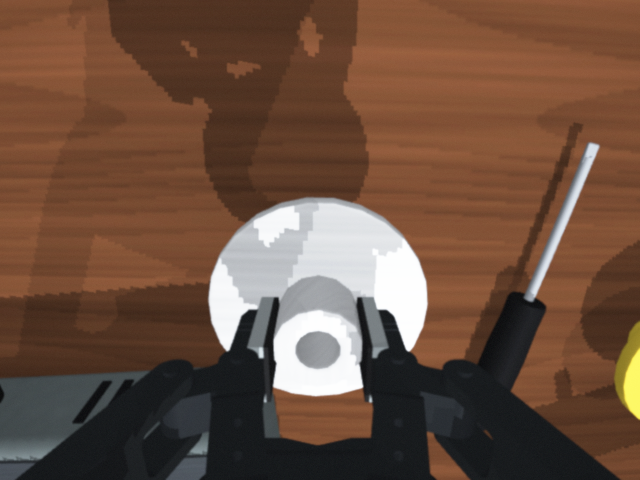

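```bash
python3 -m jog '0 0 -0.05 0; 0 0 -0.05 0; -0.005 0.03 -0.05 0; -0.01 0.05 -0.01 0; -0.01 0.05 0 0'; python3 -m jog '-0.01 0.05 0 0; -0.01 0.05 0 0; -0.01 0.04 0 0; 0 0 0 0'; python3 -c "
from h import *
plan([.63,-.15,.27],1.6)"
```

```text
clock: 10.48
tcp_pos: [0.4732, -0.1119, 0.2632]
tool_rot: [-0.009, 0.702, 0.712, -0.003]
force: [-0.2, 0.3, -3.0]
gripper_width: 0.0319
clock: 10.98
tcp_pos: [0.619, -0.1405, 0.2491]
tool_rot: [-0.016, 0.702, 0.712, -0.006]
force: [-1.0, 0.3, -3.0]
gripper_width: 0.0317
t 10.975 p [ 0.619  -0.1405  0.2491] th 1.5853 tilt [-0.031   0.0138] F [-1.   0.3 -3. ] w 0.0317 j6 -1.9
-0.0094 0.0102 -0.0214 -0.015
```

```bash
python3 -m jog '-0.02 0.008 -0.01 0; 0 0 0 0'; python3 -c "
from h import *
move('w9')
s,p,r=st()
q=[ 0.53248994,-0.23532154,0.11075486]
print(wproj(pose(q,[[0,.045,.088],[0,.045,.131]]),p,r))
plan([.63,-.15,.27],1.6)"
```

```text
clock: 11.22
tcp_pos: [0.6263, -0.16, 0.2544]
tool_rot: [-0.02, 0.701, 0.712, -0.008]
force: [0.0, 0.1, -2.9]
gripper_width: 0.0316
[ 0.626264   -0.1600078   0.25440287] [-0.01505591  0.99973368  0.01748962] [-0.03928136  0.01688671 -0.99908549] 11.225 [ 0.04918068  0.0889313  -2.85075901]
[[269.32294084  89.69382269]
 [262.03345233  84.63170049]]
t 11.275 p [ 0.6258 -0.1589  0.2539] th 1.5868 tilt [-0.0406  0.0183] F [ 0.5  0.1 -3.7] w 0.0319 j6 -1.92
0.0091 0.0037 -0.0161 -0.013
```

View pics/w9.png

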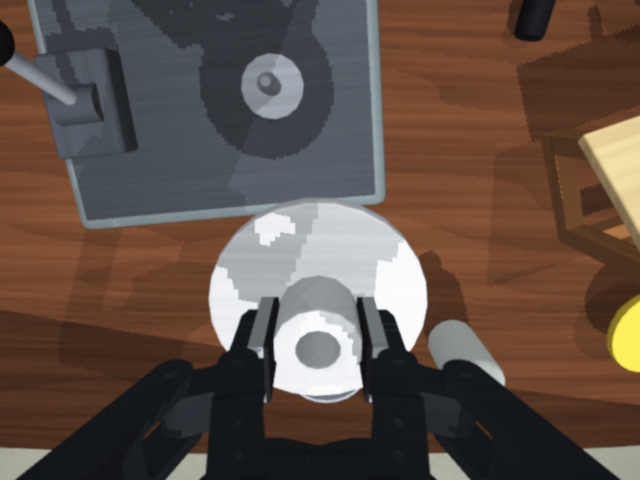

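```bash
python3 -c "
from h import *
im=cv2.imread('pics/w9.png');cv2.imwrite('pics/c9.png',cv2.resize(im[30:140,200:340],None,fx=5,fy=5,interpolation=2))
cv2.imwrite('pics/c9b.png',cv2.resize(im[290:410,250:390],None,fx=5,fy=5,interpolation=2))"
```

```text
(no output)
```

View pics/c9.png

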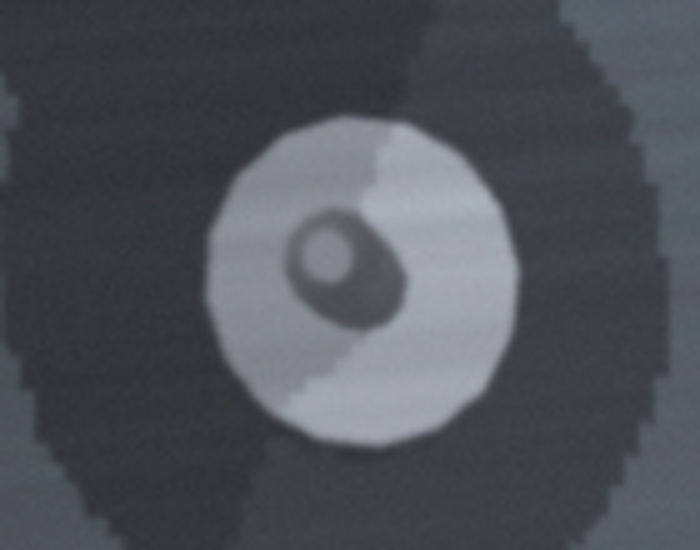

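View pics/c9b.png

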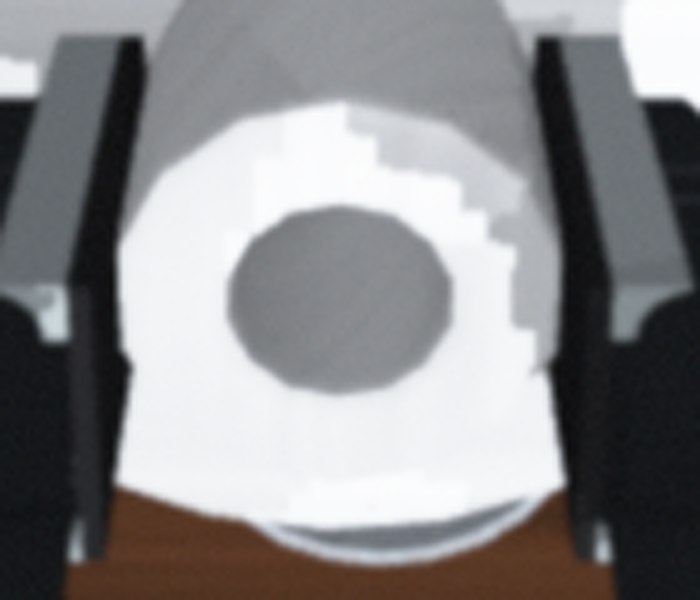

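```bash
cat >> h.py <<'E'
def bore(px):
    r=R.identity();return wray(px,np.zeros(3),r,-.002)
E
python3 -c "
from h import *
p=np.array([.626264,-.1600078,.25440287])
x=np.array([-0.01505591,0.99973368,0.01748962]);z=np.array([-0.03928136,0.01688671,-0.99908549]);y=np.cross(z,x)
r=R.from_matrix(np.c_[x,y,z])
f=wray([272.3,86.1],p,r,.088);t=wray([265.3,80.7],p,r,.131);b=bore([317.9,349.9])
print(f,t,b)
s,p,r=st();print('bore hub top world',p+r.apply(b),'underside',p+r.apply([b[0],b[1],.038]))
"
```

```text
[ 0.52572842 -0.18980722  0.088     ] [ 0.52584763 -0.18988742  0.131     ] [ 0.00080087  0.00021834 -0.002     ]
bore hub top world [ 0.62607034 -0.15810308  0.25586405] underside [ 0.62444689 -0.15736991  0.21590374]
```

```bash
python3 -m jog '-0.010 -0.03 0 0; -0.010 -0.03 0 0; -0.010 -0.03 0 0; 0 -0.005 0 0; 0 0 0 0'; cat >> h.py <<'E'
SEAT=np.array([.5258,-.1899,.088])
def rel():
    s,p,r=st();u=p+r.apply([.0008,.0002,.038]);print('under-seat mm',((u-SEAT)*1e3).round(1),'in tool',(r.inv().apply(SEAT-u)*1e3).round(1),'tilt',r.as_matrix()[:2,2].round(3),'F',s['force'].round(1),'t',s['clock'])
E
python3 -c "
from h import *
rel()"
```

```text
clock: 11.9
tcp_pos: [0.5247, -0.1862, 0.2543]
tool_rot: [-0.025, 0.7, 0.714, -0.008]
force: [-0.2, 0.1, -2.5]
gripper_width: 0.0317
under-seat mm [ -2.7   5.3 128.4] in tool [ -8.5   8.4 127.9] tilt [-0.046  0.023] F [-0.2  0.1 -2.5] t 11.9
```

```bash
python3 -m jog '-0.003 0.003 0.025 0; -0.002 0.002 0.025 0; -0.002 0.001 0.02 0; 0 0 0 0'; python3 -c "
from h import *
rel()"
```

```text
clock: 12.4
tcp_pos: [0.5303, -0.1887, 0.1821]
tool_rot: [-0.024, 0.698, 0.715, -0.006]
force: [1.0, 0.0, -3.1]
gripper_width: 0.0316
under-seat mm [ 3.   3.  56.2] in tool [-4.3 -0.6 56.2] tilt [-0.043  0.024] F [ 1.   0.  -3.1] t 12.4
```

```bash
python3 -m jog '-0.003 -0.003 0 0; 0 0 0 0'; python3 -c "
from h import *
rel();move('w10')
im=imaging.snapshot('scene');cv2.imwrite('pics/s10.png',cv2.resize(im[200:340,90:250,::-1],None,fx=5,fy=4.2,interpolation=2));
im=imaging.snapshot('top');cv2.imwrite('pics/t10.png',cv2.resize(im[200:320,420:570,::-1],None,fx=5,fy=5,interpolation=2));rel()"
```

```text
clock: 12.65
tcp_pos: [0.5285, -0.1916, 0.1839]
tool_rot: [-0.023, 0.698, 0.716, -0.006]
force: [0.1, -0.3, -3.6]
gripper_width: 0.0317
under-seat mm [ 1.3  0.  58. ] in tool [-1.4  1.  57.9] tilt [-0.041  0.024] F [ 0.1 -0.3 -3.6] t 12.65
[ 0.52848947 -0.19158581  0.18390116] [-0.02464126  0.99939553  0.02452307] [-0.04086092  0.02350315 -0.99888838] 12.65 [ 0.11540946 -0.31335101 -3.58523071]
under-seat mm [ 1.4  0.  58.1] in tool [-1.4  0.9 58. ] tilt [-0.04   0.023] F [-0.6 -0.4 -2.8] t 12.8
```

View pics/w10.png

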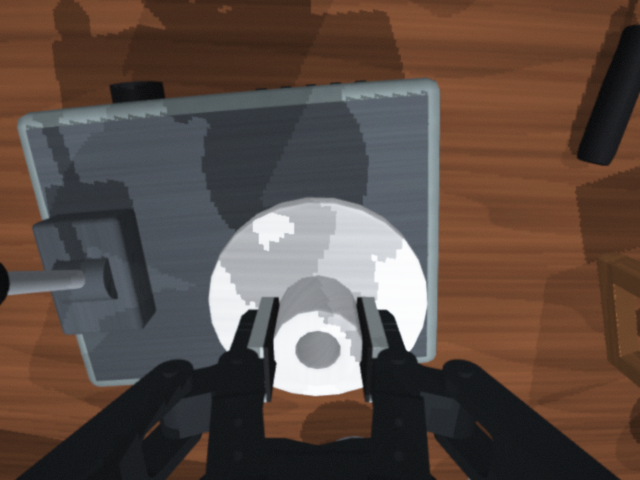

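View pics/s10.png

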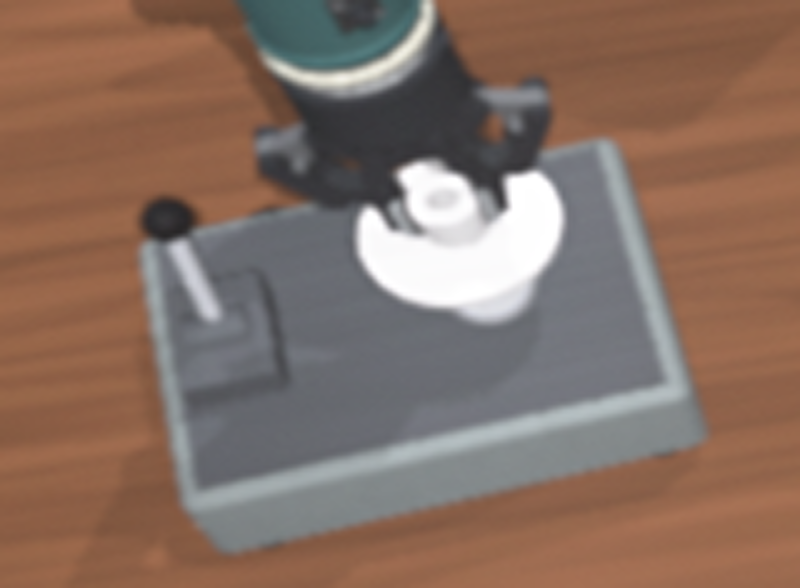

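```bash
python3 -m jog '0 -0.001 0.01 0; 0 0 0.006 0; 0 0 0 0'; python3 -c "
from h import *
rel()"
```

```text
clock: 13.18
tcp_pos: [0.5268, -0.1912, 0.1673]
tool_rot: [-0.022, 0.698, 0.716, -0.006]
force: [0.1, -0.6, -3.9]
gripper_width: 0.0319
under-seat mm [-0.4  0.4 41.3] in tool [-1.4  2.  41.2] tilt [-0.04   0.023] F [ 0.1 -0.6 -3.9] t 13.175
```

```bash
python3 -m jog '-0.0003 0.0004 0.005 0; -0.0002 0.0003 0.005 0; 0 0 0 0'; python3 -c "
from h import *
rel()"
```

```text
clock: 13.55
tcp_pos: [0.527, -0.1914, 0.1563]
tool_rot: [-0.023, 0.698, 0.716, -0.006]
force: [0.3, -0.4, -3.2]
gripper_width: 0.0317
under-seat mm [-0.1  0.2 30.3] in tool [-0.9  1.3 30.3] tilt [-0.04   0.024] F [ 0.3 -0.4 -3.2] t 13.55
```

```bash
python3 -m jog '-0.0002 0.0003 0.005 0; -0.0002 0.0003 0.005 0; 0 0 0 0'; python3 -c "
from h import *
rel()"; python3 -m jog '-0.0002 0.0003 0.005 0; 0 0 0 0'; python3 -c "
from h import *
rel()"
```

```text
clock: 13.92
tcp_pos: [0.5272, -0.1916, 0.1456]
tool_rot: [-0.023, 0.698, 0.716, -0.006]
force: [0.2, -0.7, -3.4]
gripper_width: 0.032
under-seat mm [ 0.1 -0.  19.7] in tool [-0.5  0.7 19.7] tilt [-0.04   0.023] F [ 0.2 -0.7 -3.4] t 13.925
clock: 14.18
tcp_pos: [0.5271, -0.1916, 0.1403]
tool_rot: [-0.023, 0.698, 0.716, -0.006]
force: [0.1, -0.9, -2.7]
gripper_width: 0.0318
under-seat mm [-0.1 -0.  14.4] in tool [-0.3  0.6 14.4] tilt [-0.041  0.024] F [ 0.1 -0.9 -2.7] t 14.175
```

Sliding down the spindle with no contact force. I'll continue.

```bash
python3 -m jog '-0.0001 0.0002 0.005 0; 0 0 0 0'; python3 -c "
from h import *
rel()"; python3 -m jog '-0.0001 0.0002 0.004 0; 0 0 0 0'; python3 -c "
from h import *
rel()"; python3 -m jog '0 0.0001 0.003 0'; python3 -m jog '0 0 0.001 0';python3 -c "
from h import *
rel()"
```

```text
clock: 14.42
tcp_pos: [0.527, -0.1916, 0.1351]
tool_rot: [-0.023, 0.698, 0.716, -0.006]
force: [-0.7, 0.2, -3.3]
gripper_width: 0.0319
under-seat mm [-0.2  0.   9.2] in tool [-0.3  0.6  9.1] tilt [-0.041  0.024] F [-0.7  0.2 -3.3] t 14.425
clock: 14.68
tcp_pos: [0.5269, -0.1915, 0.1308]
tool_rot: [-0.023, 0.698, 0.716, -0.006]
force: [-1.2, 0.1, -3.4]
gripper_width: 0.0321
under-seat mm [-0.4  0.1  4.9] in tool [-0.2  0.5  4.9] tilt [-0.042  0.024] F [-1.2  0.1 -3.4] t 14.675
clock: 14.8
tcp_pos: [0.5268, -0.1915, 0.1281]
tool_rot: [-0.023, 0.698, 0.716, -0.006]
force: [-2.0, 1.4, -1.6]
gripper_width: 0.0316
clock: 14.92
tcp_pos: [0.5267, -0.1914, 0.1272]
tool_rot: [-0.023, 0.698, 0.716, -0.006]
force: [-2.4, 1.0, -0.2]
gripper_width: 0.032
under-seat mm [-0.5  0.2  1.3] in tool [-0.2  0.5  1.2] tilt [-0.042  0.024] F [-2.4  1.  -0.2] t 14.925
```

Contact with the flange begins (tilted edge first). I'll press slightly, then release.

```bash
python3 -m jog '0.0003 0.0005 0.001 0; 0 0 0 0' - 20; python3 -c "
from h import *
rel()"; python3 -m jog '0 0 0 0; 0 0 0 0; 0 0 0 0' 0.06;python3 -c "
from h import *
rel();move('w11')
im=imaging.snapshot('scene');cv2.imwrite('pics/s11.png',cv2.resize(im[200:340,90:250,::-1],None,fx=5,fy=4.2,interpolation=2))"
```

```text
clock: 15.18
tcp_pos: [0.5267, -0.1914, 0.1273]
tool_rot: [-0.023, 0.698, 0.716, -0.007]
force: [-2.2, 0.2, -2.1]
gripper_width: 0.0319
under-seat mm [-0.5  0.2  1.3] in tool [-0.2  0.5  1.3] tilt [-0.042  0.023] F [-2.2  0.2 -2.1] t 15.175
clock: 15.55
tcp_pos: [0.5291, -0.192, 0.1285]
tool_rot: [-0.02, 0.698, 0.716, -0.005]
force: [-0.7, -0.4, 0.4]
gripper_width: 0.0602
under-seat mm [ 2.1 -0.5  2.5] in tool [ 0.4 -2.   2.6] tilt [-0.036  0.021] F [-0.7 -0.4  0.4] t 15.55
[ 0.52907041 -0.19195291  0.12848048] [-0.02455751  0.99945965  0.02184801] [-0.03586204  0.02095979 -0.99913693] 15.55 [-0.668598   -0.39192138  0.35508848]
```

View pics/w11.png

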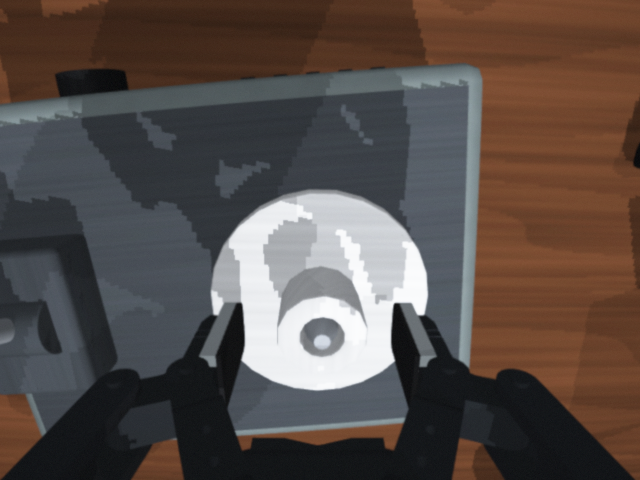

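View pics/s11.png

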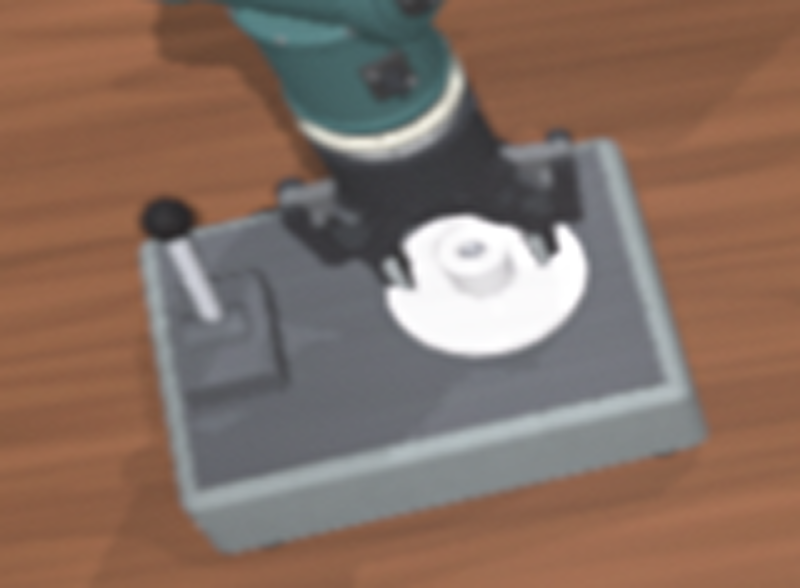

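```bash
python3 -m jog '0 0 -0.01 0; 0 0 -0.02 0; 0 0 -0.04 0; 0 0 -0.04 0; 0 0 0 0';python3 -c "
from h import *
move('w12')
plan([.45,-.33,.25],1.6)
c=wproj([[.5258,-.1899,.128],[.5258,-.1899,.131],[.5258,-.1899,.098]],*st()[1:]);print(c)
im=imaging.snapshot('scene');cv2.imwrite('pics/s12.png',cv2.resize(im[200:340,90:250,::-1],None,fx=5,fy=4.2,interpolation=2))"
```

```text
clock: 16.27
tcp_pos: [0.5334, -0.1944, 0.244]
tool_rot: [-0.019, 0.698, 0.716, -0.005]
force: [0.6, 0.2, -0.9]
gripper_width: 0.0599
[ 0.53343257 -0.19443905  0.24402866] [-0.02462669  0.9994746   0.02107266] [-0.03415653  0.02022552 -0.99921182] 16.275 [ 0.55545447  0.18475427 -0.9156798 ]
t 16.325 p [ 0.5326 -0.1941  0.2416] th 1.5953 tilt [-0.0379  0.022 ] F [-0.6  0.   0. ] w 0.06 j6 -2.05
-0.0446 -0.0288 -0.0027 -0.002; -0.0445 -0.0288 -0.0027 -0.002; -0.0445 -0.0289 -0.0027 -0.002
[[319.32995846 236.3860302 ]
 [319.45639517 237.79110681]
 [318.20980789 223.93903355]]
```

View pics/w12.png

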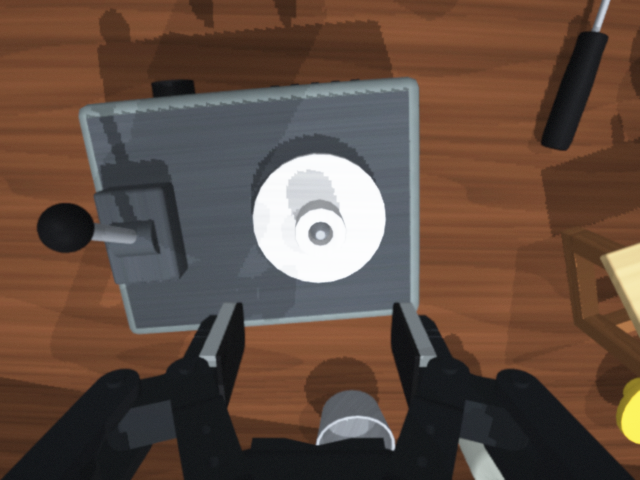

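View pics/s12.png

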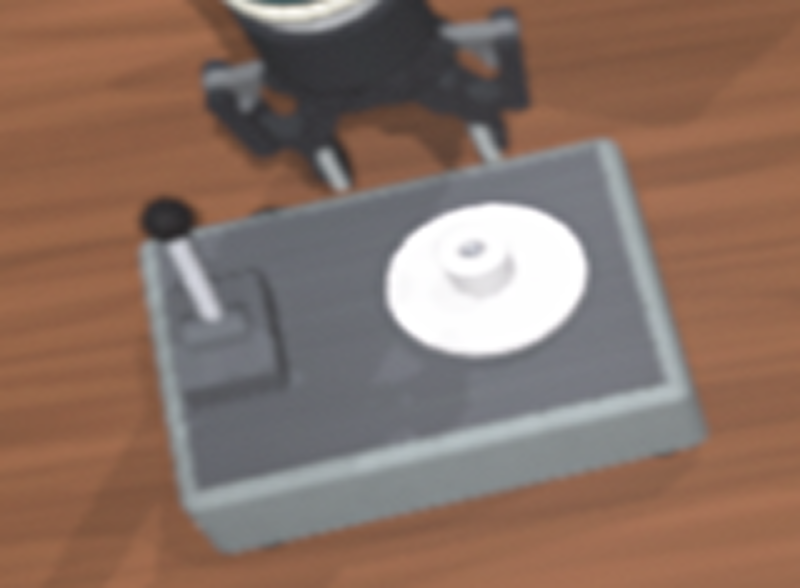

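```bash
python3 -c "
from h import *
p=np.array([0.53343257,-0.19443905,0.24402866]);x=np.array([-0.02462669,0.9994746,0.02107266]);z=np.array([-0.03415653,0.02022552,-0.99921182])
r=R.from_matrix(np.c_[x,np.cross(z,x),z])
C=[wray(u,p,r,.08)for u in[(82,106),(415,80),(418,312),(133,332)]]
for c in C:print(c.round(4))
print('yaw',[np.arctan2(*(C[i]-C[j])[1::-1]) for i,j in((3,0),(2,1))],[np.arctan2(-(C[i]-C[j])[0],(C[i]-C[j])[1]) for i,j in((1,0),(2,3))])
print('knob',[wray((66,228),p,r,zz).round(4) for zz in(.165,.172,.18)])
"
```

```text
[ 0.4494 -0.3592  0.08  ]
[ 0.4274 -0.1251  0.08  ]
[ 0.6071 -0.1051  0.08  ]
[ 0.6298 -0.3432  0.08  ]
yaw [np.float64(0.08853940826276205), np.float64(0.11130741399395415)] [np.float64(0.09356048159453355), np.float64(0.09517696951164024)]
knob [array([ 0.514 , -0.3296,  0.165 ]), array([ 0.5119, -0.325 ,  0.172 ]), array([ 0.5095, -0.3198,  0.18  ])]
```

```bash
python3 -c "
from h import *
plan([.435,-.329,.25],1.5,.045)"
```

```text
t 16.375 p [ 0.5319 -0.1937  0.2395] th 1.5953 tilt [-0.0412  0.0237] F [-0.1  0.3 -0.8] w 0.0601 j6 -2.05
-0.0332 -0.0252 -0.0024 0.024; -0.0337 -0.0244 -0.0024 0.024; -0.0343 -0.0235 -0.0024 0.024; -0.0349 -0.0227 -0.0024 0.024
```

```bash
python3 -m jog '-0.012 -0.048 -0.004 0.024; -0.034 -0.034 -0.003 0.024; -0.042 -0.012 -0.002 0.024; -0.042 -0.005 -0.002 0.024; 0 0 0 0' 0; python3 -c "
from h import *
plan([.440,-.328,.177],1.5,.045)"
```

```text
clock: 17.0
tcp_pos: [0.4249, -0.3249, 0.2408]
tool_rot: [-0.032, 0.732, 0.681, -0.009]
force: [-0.3, 0.1, -0.6]
gripper_width: -0.0004
t 17.0 p [ 0.4249 -0.3249  0.2408] th 1.4983 tilt [-0.0561  0.0347] F [-0.3  0.1 -0.6] w -0.0004 j6 -2.25
-0.0020 0.0095 0.0313 -0.001; -0.0020 0.0095 0.0313 -0.001
```

```bash
python3 -m jog '-0.002 0.009 0.031 0; -0.002 0.009 0.031 0; 0 0 0 0'; python3 -c "
from h import *
plan([.4588,-.327,.177],1.5,.045);move('w13');im=imaging.snapshot('top');cv2.imwrite('pics/t13.png',cv2.resize(im[180:340,400:600,::-1],None,fx=4,fy=3.75,interpolation=2))"
```

```text
clock: 17.38
tcp_pos: [0.4382, -0.3252, 0.1723]
tool_rot: [-0.036, 0.731, 0.681, -0.008]
force: [0.0, -0.4, -1.2]
gripper_width: 0.0001
t 17.375 p [ 0.4382 -0.3252  0.1723] th 1.4986 tilt [-0.0609  0.0411] F [ 0.  -0.4 -1.2] w 0.0001 j6 -2.24
-0.0001 0.0204 -0.0060 -0.001
[ 0.43816409 -0.3252451   0.17231212] [0.0720441  0.99672547 0.03671506] [-0.06088473  0.0411369  -0.99729675] 17.375 [ 0.00213952 -0.39039538 -1.18184848]
```

View pics/w13.png

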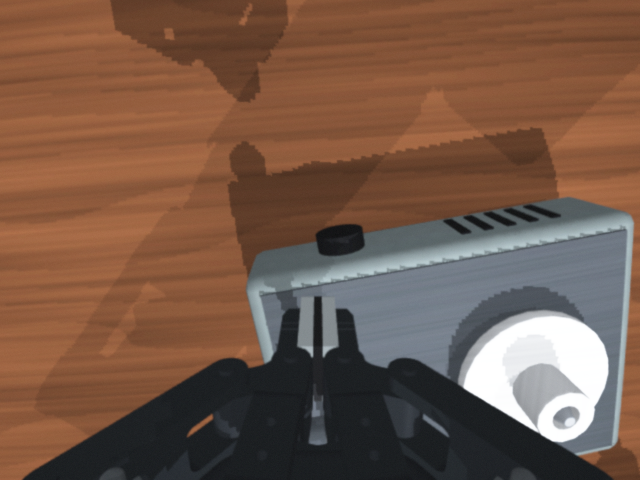

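View pics/t13.png

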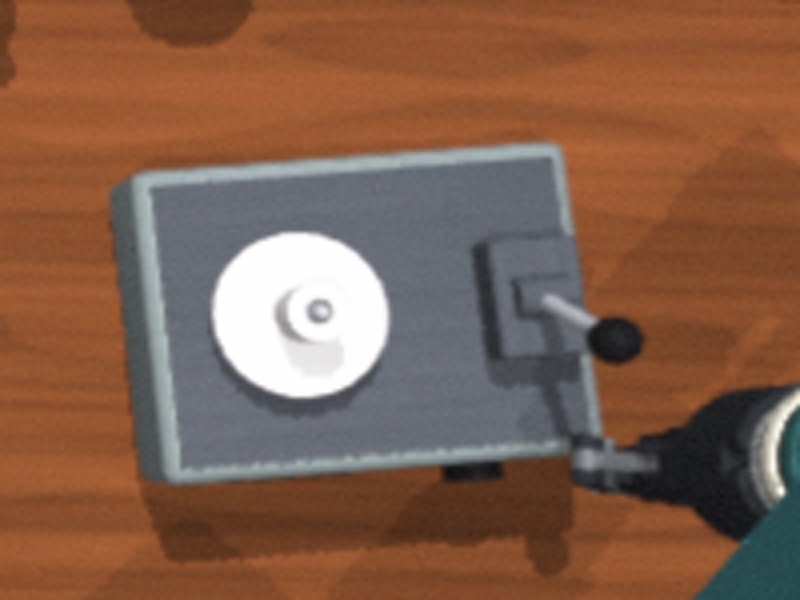

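```bash
python3 -c "
from h import *
P=[[.437,-.3244,.153],[.4382,-.3252,.1723],[.5104,-.3217,.177],[.5384,-.3193,.102],[.5076,-.317,.175]]
print((proj('top',P)-[400,180])*[4,3.75])
print((proj('scene',P)))"
```

```text
[[596.81035216 473.85086653]
 [617.47816583 472.96132497]
 [610.39513423 338.50732381]
 [534.88702788 296.21424923]
 [599.34345009 343.65878439]]
[[124.7391701  231.73834596]
 [122.07526026 227.63079544]
 [123.34942261 251.11288042]
 [133.81763979 277.43223069]
 [125.55111763 250.2277902 ]]
```

```bash
python3 -m jog '0.002 0.02 -0.006 0; 0.003 0.02 -0.002 0; 0 0 0 0'; python3 -c "
from h import *
plan([.552,-.318,.177],1.5,.015)"
```

```text
clock: 17.85
tcp_pos: [0.4819, -0.3249, 0.1877]
tool_rot: [-0.029, 0.731, 0.681, -0.008]
force: [-0.9, -0.8, 0.9]
gripper_width: -0.0004
t 17.85 p [ 0.4819 -0.3249  0.1877] th 1.4996 tilt [-0.0502  0.0312] F [-0.9 -0.8  0.9] w -0.0004 j6 -2.19
0.0023 0.0140 0.0015 -0.000; 0.0023 0.0140 0.0015 -0.000; 0.0023 0.0140 0.0015 -0.000; 0.0023 0.0140 0.0015 -0.000; 0.0023 0.0140 0.0015 -0.000
```

```bash
python3 -m jog '0.002 0 0.009 0; 0.002 0.012 0.002 0; 0.002 0.012 0.001 0; 0 0 0 0'; python3 -c "
from h import *
plan([.552,-.318,.177],1.5,.015);im=imaging.snapshot('top');cv2.imwrite('pics/t14.png',cv2.resize(im[180:340,400:600,::-1],None,fx=4,fy=3.75,interpolation=2))"
```

```text
clock: 18.35
tcp_pos: [0.5057, -0.32, 0.1758]
tool_rot: [-0.028, 0.732, 0.681, -0.008]
force: [-0.1, 0.4, 0.5]
gripper_width: -0.0003
t 18.35 p [ 0.5057 -0.32    0.1758] th 1.4988 tilt [-0.05    0.0296] F [-0.1  0.4  0.5] w -0.0003 j6 -2.15
0.0014 0.0115 -0.0009 -0.000; 0.0013 0.0115 -0.0009 -0.000; 0.0013 0.0115 -0.0009 -0.000; 0.0013 0.0115 -0.0009 -0.000
```

View pics/t14.png

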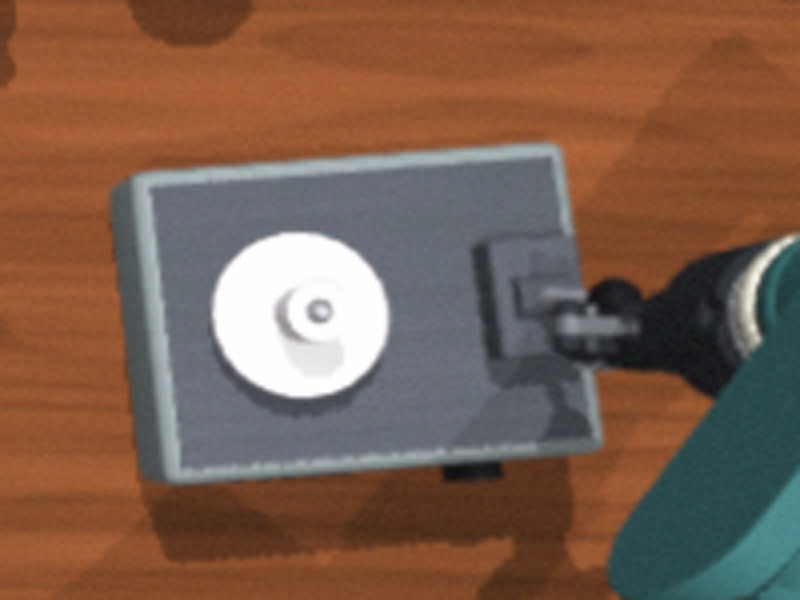

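The finger has met the knob and is pushing it (knob now at 614,298, previously 614,340). I'll keep pushing.

```bash
python3 -m jog '0.001 0.012 -0.001 0; 0.001 0.012 -0.001 0; 0.001 0.012 -0.001 0; 0 0 0 0'; python3 -c "
from h import *
plan([.552,-.318,.177],1.5,.015)"; python3 -m jog '0.001 0.005 0 0';python3 -m jog '0 0.005 0 0';python3 -m jog '0 0.004 0 0'
```

```text
clock: 18.9
tcp_pos: [0.5443, -0.3196, 0.1765]
tool_rot: [-0.028, 0.732, 0.681, -0.008]
force: [-0.3, 0.4, 0.7]
gripper_width: 0.0001
t 18.9 p [ 0.5443 -0.3196  0.1765] th 1.4986 tilt [-0.0508  0.0304] F [-0.3  0.4  0.7] w 0.0001 j6 -2.12
0.0022 0.0076 -0.0008 -0.001
clock: 19.02
tcp_pos: [0.5493, -0.3191, 0.1762]
tool_rot: [-0.029, 0.732, 0.681, -0.009]
force: [-0.6, 0.3, -1.0]
gripper_width: -0.0002
clock: 19.15
tcp_pos: [0.5533, -0.3192, 0.1757]
tool_rot: [-0.03, 0.732, 0.681, -0.01]
force: [-10.9, 2.5, 4.5]
gripper_width: 0.0002
clock: 19.27
tcp_pos: [0.5535, -0.3193, 0.1757]
tool_rot: [-0.034, 0.732, 0.68, -0.013]
force: [-16.2, 1.0, 6.9]
gripper_width: -0.0002
```

Stop reached (16 N). I'll back off and inspect.

```bash
python3 -m jog '0 0 0 0; 0 -0.015 0 0; 0 -0.03 0 0; 0 -0.04 0 0; 0 0 -0.03 0';python3 -m jog '0 0 -0.05 0; 0 -0.02 -0.03 0; 0 0 0 0';python3 -c "
from h import *
plan([.55,-.318,.177])
im=imaging.snapshot('top');cv2.imwrite('pics/t15.png',cv2.resize(im[180:340,400:600,::-1],None,fx=4,fy=3.75,interpolation=2))
im=imaging.snapshot('scene');cv2.imwrite('pics/s15.png',im[:,:,::-1])
S=SEAT;d=np.array([.5384,-.3193,.102])
for L in(.88,1.0):
    f=L-.5;k=d+.08*np.array([np.sin(f)*.995,np.sin(f)*.097,np.cos(f)]);print(L,(proj('top',k)-[400,180])*[4,3.75],proj('scene',k))
"
```

```text
clock: 19.9
tcp_pos: [0.4641, -0.3118, 0.207]
tool_rot: [-0.039, 0.732, 0.68, -0.014]
force: [0.6, -0.2, -0.1]
gripper_width: -0.0001
clock: 20.27
tcp_pos: [0.4482, -0.3137, 0.2934]
tool_rot: [-0.036, 0.733, 0.68, -0.013]
force: [-0.2, -0.2, 0.5]
gripper_width: -0.0001
t 20.275 p [ 0.4482 -0.3137  0.2934] th 1.4949 tilt [-0.0674  0.0347] F [-0.2 -0.2  0.5] w -0.0001 j6 -2.2
-0.0000 0.0366 0.0364 0.000; -0.0000 0.0366 0.0364 0.000; -0.0000 0.0366 0.0364 0.000
0.88 [[595.56271672 232.79497254]] [[126.15457082 271.71245823]]
1.0 [[589.38753076 217.89026167]] [[127.13033608 275.77229366]]
```

View pics/t15.png

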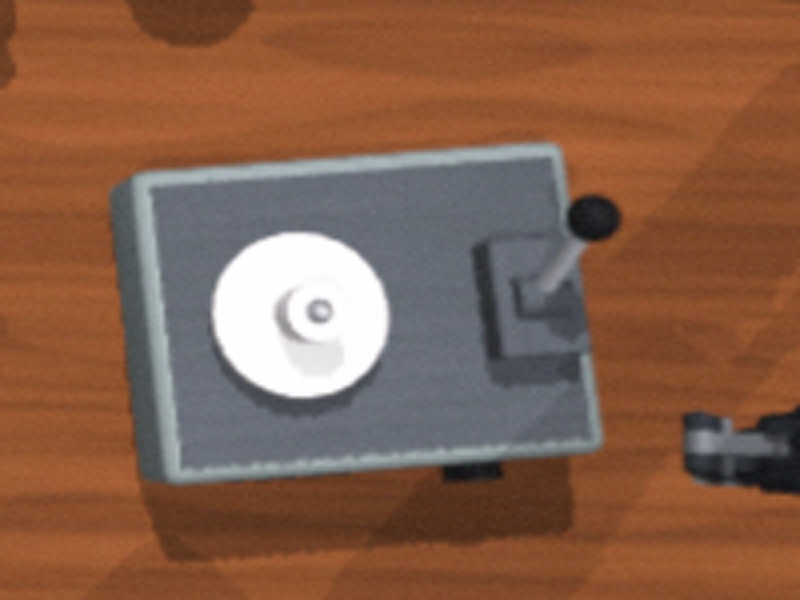

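View pics/s15.png

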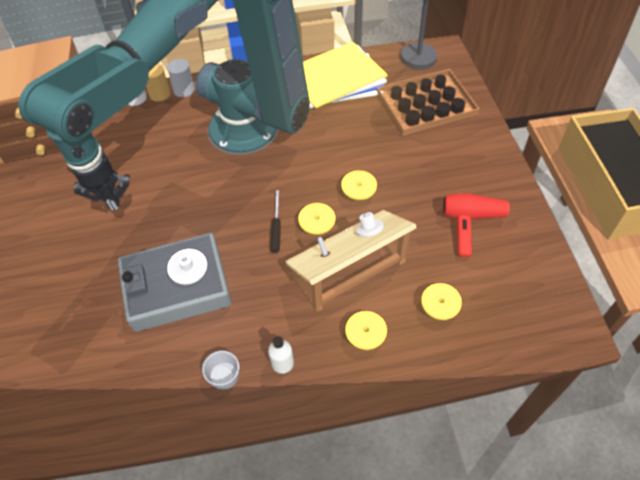

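```bash
python3 -c "
from h import *
print(robot.finish_job())"
```

```text
the job is handed in; nothing more can be done
None
```

The larger disc is seated on the spindle flange, hub up, and the lock lever is at its far stop. The job was handed in at about 20 s of the 58 s allowed. The interface gives no verdict, so these results rest on the pictures and force readings.

- **Disc:** I gripped it by the hub and drew it off its peg along the peg's lean. The tool can only turn about its own axis, so I set the disc down on free table to level it, took it again upright and lowered it over the spindle. It was released once the force reading showed it touching the flange. The last pictures show it level, with the spindle tip centred in the bore.
- **Lever:** I pushed it with closed fingers until a 16 N reaction showed the stop, then backed off. The knob's row in the top picture matches 1.0 rad, and 0.88 rad would be 15 rows away in the enlarged picture. Its column was about 5 px off my prediction.
- **Bystanders:** The smaller disc, hair dryer, bottle, tin and screwdriver look unmoved in the last scene picture. I compared these by eye only.
- **Disagreements:**
    - My first attempt to level the disc, by pressing its low edge on the table, tilted the tool instead of turning the disc. I let it tip flat by opening the jaws.
    - The tool also picked up 0.04 to 0.07 rad of tilt during moves. When I released the disc, my pose estimate put its underside about 1.3 mm above the flange because of that tilt; it settled flat afterwards.

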